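Hang the listening headset over the bedside rail

ROBOT

A 6-joint arm with a two-finger parallel gripper is mounted at the origin on the work surface. World frame = base frame: x ahead of the robot, y to its left, z up, the work surface at z = 0. Lengths are in m, angles in degrees, forces in N, time in s.
With the tool pointing down it reaches from about 0.4 to 0.825 m from the base axis. Payload 7 kg.
Tool frame: the origin (TCP) lies between the finger pads; the fingertips stand 22 mm ahead of it and the grasp point (between the pads) lies 3 mm ahead of it; z points along the fingers, y is the direction in which the jaws open and shut (so a half turn about z gives the same grasp; the last joint's range is limited). The gripper opens to 88 mm and grips with 3 to 60 N. Pads are 19 mm wide; open, the fingers measure 130 mm over their backs; the gripper's body (78 mm by 193 mm) begins 47 mm behind the grasp point.
Start: joints at [-58.78, 20.546, 0.682, 0, -70.136, -16.507], TCP at [0.171, -0.653, 0.249] pointing down, gripper open.
Joint ranges: [-176.03, 176.03], [-82.01, 121.73], [-58.28, 71.71], [-173.87, 95.51], [-174.79, -0.11], [-173.66, 173.66]. Speed limits (degrees/s): [136.94, 136.94, 172.46, 180, 180, 180].

INTERFACE

Orientations are given as [roll, pitch, yaw] about the fixed x, y, z axes, in that order (R = Rz(yaw) Ry(pitch) Rx(roll)).
In Python, from plant import telemetry, cams, r gives the robot as it stands.
- The arm moves only by the tool carry_out, never from a script. Its argument "commands" is one flat list of numbers, 5 for each row, row after row: the shift along the world's x, y, z as a fraction of full scale, then the turn about the world's z as a fraction of full scale, then the gripper's target within -1 to 1 (shut at 1, half-way at 0, fully open at -1). In form: [x, y, z, turn, claw, x, y, z, turn, claw, ...]. A call has 1 to 8 rows; each row shifts and turns the commanded pose from where the row before left it; what a row does not reach is not made up. Full scale, the value 1, is 0.04 m for a shift and 4 degrees for a turn. A row lasts 1/10 s, in which the tool goes at most 50 mm and 8.59 degrees, less where a joint would pass 70% of its speed; a pose out of reach is approached as far as the arm can. A call with a number of a shift or a turn outside -1 to 1 is refused whole. A call with a gripper value outside its range is refused whole. The fingers move at their own pace and stop on an object; "grip_force" is the grip in N (left out, the last holds). Time passes only in rows, so rows that do not move let the fingers close. It gives the time, the measured TCP pose, the force and the opening at its end, in the units of the state.
- telemetry.get_state(): the state, without advancing time (a new reading comes with each control period).
- cams.capture(name): name is "scene" or "top" or "wrist"; returns a dict with "frame" (480x640x3 uint8, red, green, blue), "camera_matrix" (3x3 intrinsics, pixels), "camera_from_world" (4x4, takes a point from world to camera coordinates); the wrist camera has in their place "mount" (4x4, takes a point from camera to tool coordinates, whose origin is the TCP and whose axes are the flange's). Camera axes: x right, y down, z forward; pixel columns grow to the right and rows downward; lengths in m; the calibration is good to about 2 mm. A picture is of the moment at which its call begins: read the wrist's pose just before it. There is no depth.
- r.close_job(): hands the job in, once; it reports no verdict.
The state is a dict: "time_s": time; "joints": joint angles; "qd": joint speeds; "joint_torque": joint torques, N m; "tcp_pos": TCP position; "eef_rot": TCP orientation; "contact_force": force on the tool from outside, world axes, zero at the start; "moment": the same for the moment, N m; "gripper_width": finger opening in m.
Only numpy, scipy, OpenCV 4.12 (cv2) and the standard library are available. Lean on these libraries where they do the work, as an engineer would, in place of code of your own. Each camera call takes 0.05 s, during which the arm holds its last target. There are 200 camera calls.

TASK

The listening headset is lying on its side. Stand it upright on the bottoms of its two ear cups on the bare table and let go of it, then take hold of it again and hang it over the horizontal bar of the rail stand, so that it hangs from its crown between the two posts with one cup on each side of the bar. Set it down gently, do not drop it, and leave the other things where they are.

Things in the scene. Friction and masses are not known exactly. Their poses are not given: they have to be found in the camera images.
- headset: The whole grey plastic headset, a rigid U with two box-shaped ear cups, 146 tall x 156 wide x 50 thick (mm), 0.11 to 0.19 kg. Its own axes: +x from the cups towards the crown, y across from cup to cup, z through the 50 mm thickness. It starts lying on its side, x and y level, z up; x is up when it stands or hangs. Its origin lies on the side it lies on at first, midway between the cups. Centre of mass about 15 mm from the line between the cup centres, towards the crown.
- headset_mid (a point): The centre of the headset: midway across and through its thickness, half-way between the bottoms of the cups and the top (73 mm from each). Axes as the headset's.
- headset_crown (a point): Middle of the underside (inner face) of the headband at the crown, which rests on the bar when hung: 118 mm from the bottoms of the cups, 88 mm from the line between the cup centres. The band is 16 mm wide (along z) and 8 mm thick, an arch of 61 mm inner radius. On the outside of the crown sits a solid block housing 24 mm wide (along z), 34 mm long (along y), whose top is 28 mm above this point, a good grip for lifting the standing headset. Axes as the headset's.
- cup_a (a point): Centre of the ear cup at +y. Each cup is a box, 60 mm tall (along x), 26 mm thick (along y), 50 mm (along z); its flat bottom is 30 mm from its centre. Clear gap between the cups 104 mm. A cup can be pinched across its 26 mm. Axes as the headset's.
- cup_b (a point): Centre of the ear cup at -y, the same as the other cup. Axes as the headset's.
- rail: Fixed rail stand: birch base plate 150 x 240 x 12 mm, two upright aluminium posts 16 mm thick and 145 mm high, 200 mm apart, and between their tops a round horizontal bar. Origin under the centre of the base; y along the bar, z up.
- rail_mid (a point): Middle of the bar, on its axis, 139 mm above the table. Bar diameter 12 mm (top at 145 mm); 184 mm clear between the posts. Axes as the stand's: y along the bar.
- organiser: Beige battery organiser with sliding lid, 100 x 170 x 39 mm; leave in place. Origin under its centre.
- flashlight: Small aluminium flashlight lying on the table, 117 mm long, 32 mm thick; leave in place. Origin under its middle, x along it.
- aid_case: Pale blue hearing aid case, 60 x 90 x 29 mm; leave in place. Origin under its centre.
- jar: Frosted glass jar with a metal lid, 76 mm wide, 100 mm high; leave in place. Origin under its centre.
- book: Grey book lying flat, 130 x 195 x 22 mm; leave in place. Origin under its centre.
- mug: White mug, 80 mm wide, 90 mm high; leave in place. Origin under its centre.
- clock: Wooden alarm clock, 45 x 100 x 85 mm; leave in place. Origin under its centre.
Not all that is in view belongs to the job. Several things look just like the headset: the one meant starts farthest to the robot's left.

How it is judged (in metres and radians):
On the way:
1. the headset stands upright and still on its two cups on the table, untouched (angle between headset's own x axis and vertical below 0.12 rad and height (world z) of each of cup_a, cup_b below 0.037 m and linear speed of headset below 0.03 m/s and contact force between headset and the arm below 0.05 N and contact force between headset and the fingers below 0.05 N), for 0.3 s.
At the end, for the whole second after the job is handed in: The headset hangs at rest from its crown on the bar, let go: underside of the crown within 25 mm sideways of the bar and 2 mm below to 18 mm above its axis, between the posts, crown up within 17 degrees, thickness along the bar within 28 degrees (one cup each side) (x of headset_crown in the frame of rail_mid between -0.025 and 0.025 m and y of headset_crown in the frame of rail_mid between -0.085 and 0.085 m and z of headset_crown in the frame of rail_mid between -0.002 and 0.018 m and angle between headset's own x axis and vertical below 0.3 rad and angle between the z axis of headset and the y axis of rail, either way round below 0.5 rad and contact force between headset and rail above 0.3 N and linear speed of headset below 0.03 m/s and angular speed of headset below 0.3 rad/s); the robot touches nothing.
It fails at once if a bystander is moved by more than 30 mm (distance of any of organiser, flashlight, aid_case, jar, book, mug, clock from where it was at the start of the episode above 0.03 m).
It fails at once if the headset is dropped or thrown (faster than 0.65 m/s, a fall of about 20 mm, while not held) (linear speed of headset above 0.65 m/s and contact force between headset and the fingers below 0.01 N).
It also fails if it takes over 61 s, if anything falls off the work surface, if the arm or the gripper's body presses on something with over 40 N, if the wrist force passes 120 N, or if a joint passes its speed limit or range.

## Working session

There is one attempt and no reset: what is moved stays moved. The work goes in short steps, Python scripts to look and compute and a tool call to move; the robot and the scene stay as the last step left them, time stands still between calls to the robot, and variables do not carry over. Pictures are saved under pics/ and viewed, about 8 in all and at most 12, crops included, and the job is handed in when it is done.

Besides the shell and the picture viewer there is one more tool, called after ">>>" in YAML: its name, and indented under it one key for each argument. carry_out: Moves the arm, as the interface text tells. Shift numbers are shares of 0.04 m and turn numbers shares of 4 degrees, none past 1 either way. Its arguments: {"type":"object","properties":{"commands":{"type":"array"},"grip_force":{"type":"number"}},"required":["commands"]}

```bash
mkdir -p pics; ls; cat > h.py <<'E'
from plant import telemetry, cams, r
import numpy as np, cv2, pickle
from scipy.spatial.transform import Rotation as R
def cap(n,fn=None):
    s=telemetry.get_state(); c=cams.capture(n)
    if 'mount' in c:
        T=np.eye(4);T[:3,:3]=R.from_euler('xyz',s['eef_rot'],degrees=True).as_matrix();T[:3,3]=s['tcp_pos']
        W=T@np.array(c['mount'])
    else: W=np.linalg.inv(np.array(c['camera_from_world']))
    d=dict(f=np.array(c['frame']),K=np.array(c['camera_matrix']),W=W)
    if fn: cv2.imwrite('pics/'+fn+'.png',d['f'][:,:,::-1]); pickle.dump(d,open('pics/'+fn+'.pkl','wb'))
    return d
def load(fn): return pickle.load(open('pics/'+fn+'.pkl','rb'))
def ray(d,u,v,z):
    q=d['W'][:3,:3]@np.linalg.inv(d['K'])@np.array([u,v,1.]); o=d['W'][:3,3]
    return o+q*(z-o[2])/q[2]
def proj(d,p):
    c=np.linalg.inv(d['W'])@np.append(p,1); k=d['K']@c[:3]; return k[:2]/k[2]
E
python3 - <<'E'
from h import *
a=cap('top','top0');b=cap('scene','scene0')
print(a['W'][:3,3],b['W'][:3,3]);print(telemetry.get_state())
E
```

```text
pics
[ 0.44032672 -0.05232334  1.45768315] [1.0469549  0.89328994 1.03016798]
{'time_s': 0.1, 'joints': array([-5.87785026e+01,  2.05865247e+01,  6.38484351e-01, -1.66114567e-02,
       -7.01384575e+01, -1.65074271e+01]), 'qd': array([-0.02952668, -0.09230771,  0.12593442,  0.13721513,  0.0484528 ,
       -0.10588029]), 'joint_torque': array([ 8.60706477e-04, -5.84168351e+01,  2.93750721e+01,  7.01558501e+00,
        1.01112068e-02, -5.06882736e-05]), 'tcp_pos': array([ 0.17131029, -0.65246197,  0.24772493]), 'eef_rot': array([ 1.79912630e+02, -9.60646033e-03, -1.65291578e+02]), 'contact_force': array([0.32149844, 0.28148396, 0.44372083]), 'moment': array([-0.03324566,  0.04421142,  0.02642176]), 'gripper_width': 0.08726239435115853}
```

View pics/top0.png

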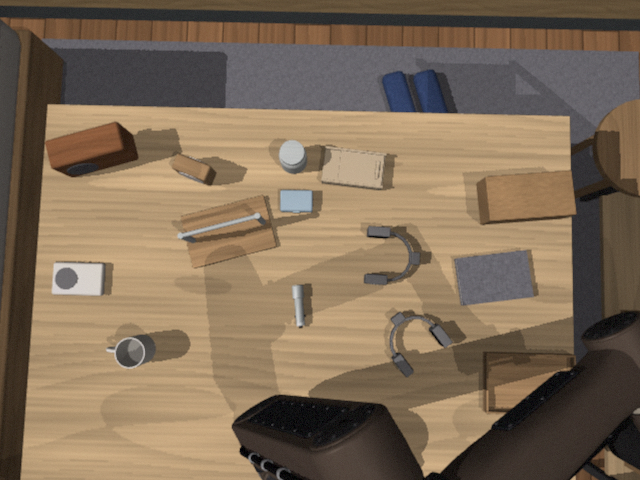

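View pics/scene0.png

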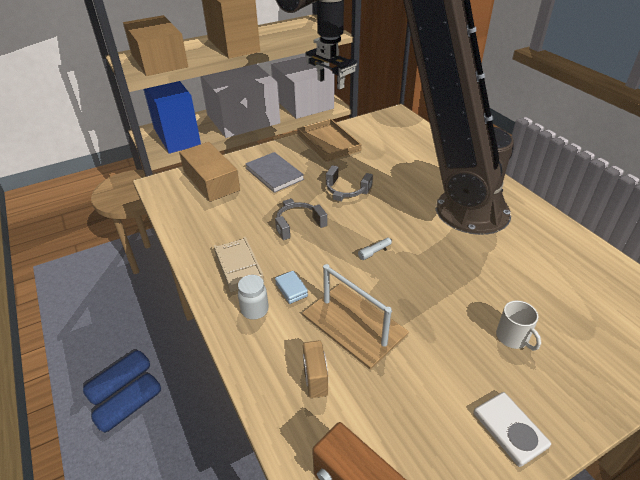

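The top view shows headsets at about (395,255) and (418,340), and the rail bar from (182,236) to (258,217). The scene view shows the same two headsets beyond the rail. Next I convert these to world coordinates.

```bash
python3 - <<'E'
from h import *
a=load('top0');b=load('scene0')
print('origin px',proj(a,[0,0,0]),proj(b,[0,0,0]), 'x', proj(a,[.4,0,0]),'y',proj(a,[0,.4,0]))
for n,u,v,z in [('cup1',378,232,.05),('cup2',375,279,.05),('crown',415,257,.03),('H2',420,340,.03),('bar1',182,236,.145),('bar2',258,217,.145),('flash1',296,288,.016),('flash2',300,325,.016),('aid',296,201,.029),('jar',292,150,.1),('base1',180,210,.012),('base2',267,197,.012),('base3',276,247,.012),('base4',195,266,.012),('org',354,167,.039),('book',495,277,.022)]:
    p=ray(a,u,v,z);print(n,p.round(3),np.hypot(*p[:2]).round(3))
g=a['f'];hsv=cv2.cvtColor(g,cv2.COLOR_RGB2HSV)
m=((hsv[...,1]<70)&(hsv[...,2]<150)).astype(np.uint8)*255
cv2.imwrite('pics/m.png',m)
crop=lambda im:cv2.resize(im[205:305,330:450],None,fx=6,fy=6,interpolation=cv2.INTER_CUBIC)
cv2.imwrite('pics/c.png',crop(g)[:,:,::-1])
E
```

```text
origin px [298.68666377 451.24306277] [472.26649738 209.39519185] x [302.85603629 302.54319317] y [151.35523164 446.99128701]
cup1 [ 0.596 -0.2    0.05 ] 0.629
cup2 [ 0.469 -0.194  0.05 ] 0.508
crown [ 0.532 -0.304  0.03 ] 0.613
H2 [ 0.309 -0.319  0.03 ] 0.444
bar1 [0.563 0.305 0.145] 0.641
bar2 [0.616 0.114 0.145] 0.627
flash1 [0.44  0.019 0.016] 0.44
flash2 [0.339 0.006 0.016] 0.339
aid [0.679 0.026 0.029] 0.68
jar [0.803 0.036 0.1  ] 0.804
base1 [0.649 0.35  0.012] 0.737
base2 [0.691 0.108 0.012] 0.7
base3 [0.552 0.078 0.012] 0.557
base4 [0.493 0.301 0.012] 0.578
org [ 0.776 -0.132  0.039] 0.787
book [ 0.484 -0.524  0.022] 0.713
```

View pics/c.png

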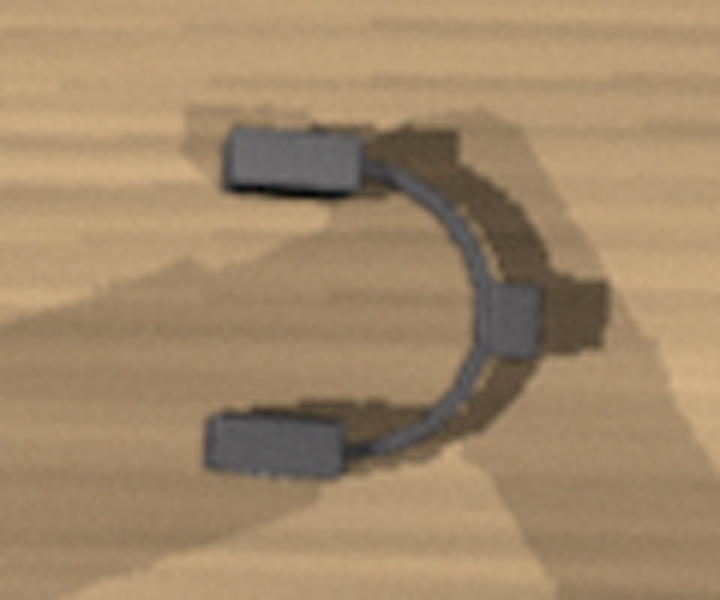

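```bash
python3 - <<'E'
from h import *
a=load('top0')
def P(l,z): return np.array([ray(a,(x+.5)/6-.5+330,(y+.5)/6-.5+205,z) for x,y in l])
c1=P([(235,132),(362,130),(360,187),(232,185)],.05);c2=P([(213,418),(344,420),(341,474),(208,470)],.05)
h=P([(490,286),(540,284),(535,358),(488,352)],.037)
for q in(c1,c2,h):print(q.mean(0).round(4),np.linalg.norm(q-np.roll(q,-1,0),axis=1).round(3))
A,B,H=c1.mean(0)[:2],c2.mean(0)[:2],h.mean(0)[:2];M=(A+B)/2
print('sep',np.linalg.norm(A-B),'x dist',np.linalg.norm(H-M),'expect .106','ang y',np.degrees(np.arctan2(*(A-B)[::-1])),'ang x',np.degrees(np.arctan2(*(H-M)[::-1])))
s=telemetry.get_state();print(s['tcp_pos'],s['eef_rot'])
E
```

```text
[ 0.599  -0.2027  0.05  ] [0.057 0.026 0.058 0.024]
[ 0.4697 -0.1954  0.05  ] [0.059 0.024 0.059 0.023]
[ 0.5294 -0.3029  0.037 ] [0.023 0.034 0.021 0.03 ]
sep 0.12955631712856558 x dist 0.10397528339498463 expect .106 ang y -3.212121952435977 ang x -92.7374619147566
[ 0.17131029 -0.65246197  0.24772493] [ 1.79912630e+02 -9.60646033e-03 -1.65291578e+02]
```

>>> carry_out:
  commands: [0.5, 0.48, -0.07, 1, -1, 0.5, 0.48, -0.07, 1, -1, 0.5, 0.48, -0.07, 1, -1, 0.5, 0.48, -0.07, 1, -1, 0.5, 0.48, -0.07, 1, -1, 0.5, 0.48, -0.07, 1, -1]
  grip_force: 4

```text
time_s: 0.7
tcp_pos: [0.292, -0.5366, 0.2313]
eef_rot: [180.0, 0.0, -141.1]
contact_force: [0.5, -1.2, -0.7]
gripper_width: 0.0879
```

>>> carry_out:
  commands: [0.5, 0.48, -0.07, 1, -1, 0.5, 0.48, -0.07, 1, -1, 0.5, 0.48, -0.07, 1, -1, 0.5, 0.48, -0.07, 1, -1, 0.5, 0.48, -0.07, 1, -1, 0.5, 0.48, -0.07, 1, -1]

```text
time_s: 1.3
tcp_pos: [0.4119, -0.4214, 0.2145]
eef_rot: [180.0, 0.0, -117.1]
contact_force: [0.0, -0.5, 0.3]
gripper_width: 0.0878
```

>>> carry_out:
  commands: [0.5, 0.48, -0.07, 1, -1, 0.5, 0.48, -0.07, 1, -1, 0.5, 0.48, -0.07, 1, -1, 0.5, 0.48, -0.07, 1, -1, 0.5, 0.48, -0.07, 1, -1, 0.5, 0.48, -0.07, 1, -1, 0, 0, 0, 0, -1, 0, 0, 0, 0, -1]

```text
time_s: 2.1
tcp_pos: [0.5314, -0.3067, 0.1976]
eef_rot: [179.9, 0.0, -93.3]
contact_force: [0.3, -0.3, 1.0]
gripper_width: 0.0873
```

```bash
python3 - <<'E'
from h import *
s=telemetry.get_state();print(s['time_s'],s['tcp_pos'],s['eef_rot'],s['joints'])
d=cap('wrist','w1');print(proj(d,[.5294,-.3029,.037]))
E
```

```text
2.1 [ 0.53139307 -0.30672039  0.19759566] [ 1.79931198e+02  1.62676357e-02 -9.32617048e+01] [-1.17810706e+01  1.69617698e+01 -1.14487227e+01 -6.69843127e-03
 -6.16599601e+01  8.52255896e+00]
[312.36406127 229.2211078 ]
```

View pics/w1.png

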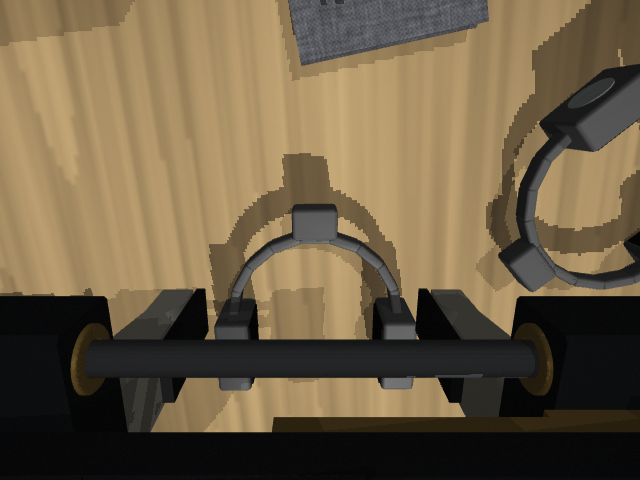

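The wrist view shows the housing's top face centred near (315,225), close to the predicted (312,229). The left cup is near (237,355) and the right cup near (393,353).

```bash
python3 - <<'E'
from h import *
d=load('w1')
for n,u,v,z in[('Hin',315,240,.037),('Hout',315,212,.037),('hl',294,226,.037),('hr',337,226,.037),('cupbotL',236,377,.05),('cupbotR',396,376,.05)]:print(n,ray(d,u,v,z).round(4))
E
```

```text
Hin [ 0.5279 -0.2944  0.037 ]
Hout [ 0.5267 -0.3159  0.037 ]
hl [ 0.5429 -0.3062  0.037 ]
hr [ 0.511  -0.3043  0.037 ]
cupbotL [ 0.5969 -0.1881  0.05  ]
cupbotR [ 0.4695 -0.1815  0.05  ]
```

>>> carry_out:
  commands: [-0.11, -0.02, -0.8, 0, -1, 0, 0, -0.8, 0, -1, 0, 0, -0.8, 0, -1, 0, 0, -0.8, 0, -1, 0, 0, -0.5, 0, -1, 0, 0, -0.29, 0, -1, 0, 0, 0, 0, -1]

```text
time_s: 2.85
tcp_pos: [0.5257, -0.3084, 0.0372]
eef_rot: [179.8, 0.0, -93.4]
contact_force: [-0.7, 0.0, 0.5]
gripper_width: 0.0877
```

>>> carry_out:
  commands: [0, 0, 0, 0, 1, 0, 0, 0, 0, 1, 0, 0, 0, 0, 1, 0, 0, 0, 0, 1, 0, 0, 0, 0, 1, 0, 0, 0, 0, 1]
  grip_force: 4

```text
time_s: 3.45
tcp_pos: [0.5271, -0.308, 0.0388]
eef_rot: [-180.0, -0.0, -93.3]
contact_force: [-0.3, 0.5, -0.2]
gripper_width: 0.0455
```

>>> carry_out:
  commands: [0, 0, 0, 0, 1, 0, 0, 0, 0, 1, 0, 0, 0, 0, 1]

```text
time_s: 3.75
tcp_pos: [0.5272, -0.3081, 0.0386]
eef_rot: [-180.0, -0.0, -93.3]
contact_force: [-0.3, 0.6, 0.2]
gripper_width: 0.0339
```

```bash
python3 - <<'E'
import numpy as np
t=np.radians(10.7+np.linspace(0,90,17));r=.1404
u=-r*np.cos(t);z=r*np.sin(t)
for a,b in zip(np.diff(u),np.diff(z)):print(f'{a*.052/.04:.2f}, {a*.9986/.04:.2f}, {b/.04:.2f}')
E
```

```text
0.00, 0.08, 0.33
0.01, 0.11, 0.33
0.01, 0.14, 0.31
0.01, 0.17, 0.30
0.01, 0.20, 0.28
0.01, 0.23, 0.26
0.01, 0.25, 0.23
0.01, 0.27, 0.21
0.02, 0.29, 0.18
0.02, 0.31, 0.15
0.02, 0.32, 0.12
0.02, 0.33, 0.09
0.02, 0.34, 0.05
0.02, 0.34, 0.02
0.02, 0.34, -0.01
0.02, 0.34, -0.05
```

Width is 34 mm, so the housing is held. Now the first half of the arc, then a look.

>>> carry_out:
  commands: [0, 0.08, 0.33, 0, 1, 0.01, 0.11, 0.33, 0, 1, 0.01, 0.14, 0.31, 0, 1, 0.01, 0.17, 0.3, 0, 1, 0.01, 0.2, 0.28, 0, 1, 0.01, 0.23, 0.26, 0, 1, 0.01, 0.25, 0.23, 0, 1, 0.01, 0.27, 0.21, 0, 1]

```text
time_s: 4.55
tcp_pos: [0.5301, -0.2491, 0.1295]
eef_rot: [-180.0, -0.0, -93.3]
contact_force: [0.2, 0.2, -1.4]
gripper_width: 0.0342
```

```bash
python3 - <<'E'
from h import *
d=cap('scene','s1');f=d['f'][100:330,200:460]
cv2.imwrite('pics/s1c.png',cv2.resize(f,None,fx=2.5,fy=2.5)[:,:,::-1]);s=telemetry.get_state();print(s['contact_force'],s['gripper_width'])
E
```

```text
[-0.21319443  1.05302172 -0.04866237] 0.0336245799335658
```

View pics/s1c.png

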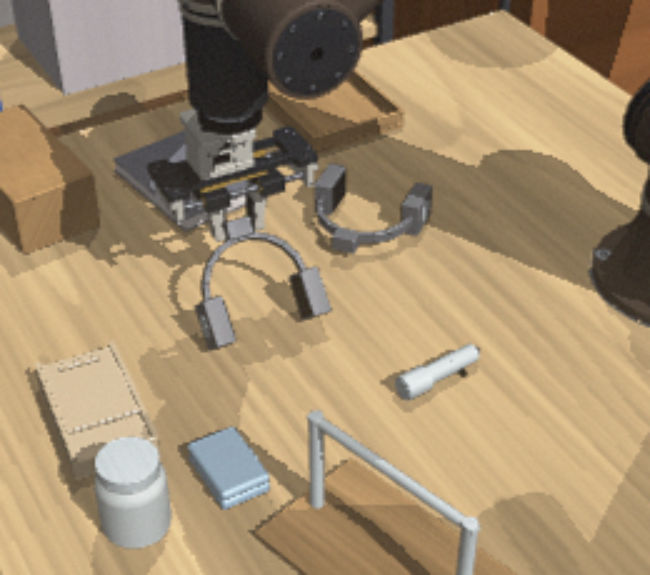

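The headset is tilted about 45° at crop (265,290) and pivoting in the grip with its cups on the table. I continue along the arc.

>>> carry_out:
  commands: [0.02, 0.29, 0.18, 0, 1, 0.02, 0.31, 0.15, 0, 1, 0.02, 0.32, 0.12, 0, 1, 0.02, 0.33, 0.09, 0, 1, 0.02, 0.34, 0.05, 0, 1, 0.02, 0.34, 0.02, 0, 1, 0.02, 0.34, -0.01, 0, 1, 0.02, 0.34, -0.05, 0, 1]

```text
time_s: 5.4
tcp_pos: [0.5363, -0.1445, 0.1508]
eef_rot: [-180.0, -0.0, -93.3]
contact_force: [-1.9, 0.0, 2.3]
gripper_width: 0.0341
```

>>> carry_out:
  commands: [0, 0, 0, 0, 1, 0, 0, 0, 0, 1]

```text
time_s: 5.6
tcp_pos: [0.5363, -0.145, 0.1506]
eef_rot: [180.0, 0.0, -93.2]
contact_force: [-2.0, 0.6, 3.4]
gripper_width: 0.034
```

```bash
python3 - <<'E'
from h import *
d=cap('scene','s2');f=d['f'][140:280,220:380]
cv2.imwrite('pics/s2c.png',cv2.resize(f,None,fx=4,fy=4,interpolation=cv2.INTER_CUBIC)[:,:,::-1]);s=telemetry.get_state();print(s['contact_force'],s['gripper_width'])
E
```

```text
[-1.45178014  0.70482835  3.33080632] 0.03374771190380567
```

View pics/s2c.png

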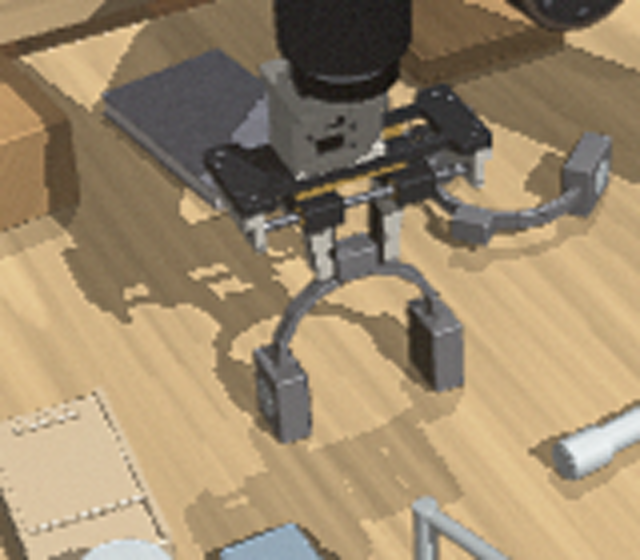

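The headset looks upright, with about 3 N on the table. I release it and back off straight up.

>>> carry_out:
  commands: [0, 0, 0, 0, 0, 0, 0, 0, 0, 0, 0, 0, 0, 0, -0.3, 0, 0, 0, 0, -0.3, 0, 0, 0, 0, -0.3, 0, 0, 0.4, 0, -0.3, 0, 0, 0.8, 0, -1, 0, 0, 0.8, 0, -1]

```text
time_s: 6.45
tcp_pos: [0.5358, -0.1458, 0.231]
eef_rot: [179.9, -0.0, -93.3]
contact_force: [0.7, -0.4, -0.6]
gripper_width: 0.068
```

>>> carry_out:
  commands: [0, -0.5, 0.8, -1, -1, 0, -0.5, 0.8, -1, -1, 0, 0, 0, -1, -1, 0, 0, 0, -1, -1, 0, 0, 0, -1, -1, 0, 0, 0, -1, -1, 0, 0, 0, -1, -1, 0, 0, 0, -1, -1]

```text
time_s: 7.25
tcp_pos: [0.5361, -0.1857, 0.2945]
eef_rot: [180.0, 0.0, -125.5]
contact_force: [0.1, 0.9, -1.0]
gripper_width: 0.0878
```

```bash
python3 - <<'E'
from h import *
d=cap('scene','s3');w=cap('wrist','w3')
f=cv2.resize(d['f'][170:270,240:400],(400,250),interpolation=cv2.INTER_CUBIC)
g=cv2.resize(cap('top','t3')['f'][200:300,280:440],(400,250),interpolation=cv2.INTER_CUBIC)
cv2.imwrite('pics/m3.png',np.vstack([np.hstack([f,g]),cv2.resize(w['f'],(800,600))[:350]])[:,:,::-1]);s=telemetry.get_state();print(s['time_s'],s['tcp_pos'],s['eef_rot'])
E
```

```text
7.4 [ 0.53619537 -0.18569404  0.29452397] [ 1.79999905e+02  7.40569869e-04 -1.25208709e+02]
```

View pics/m3.png

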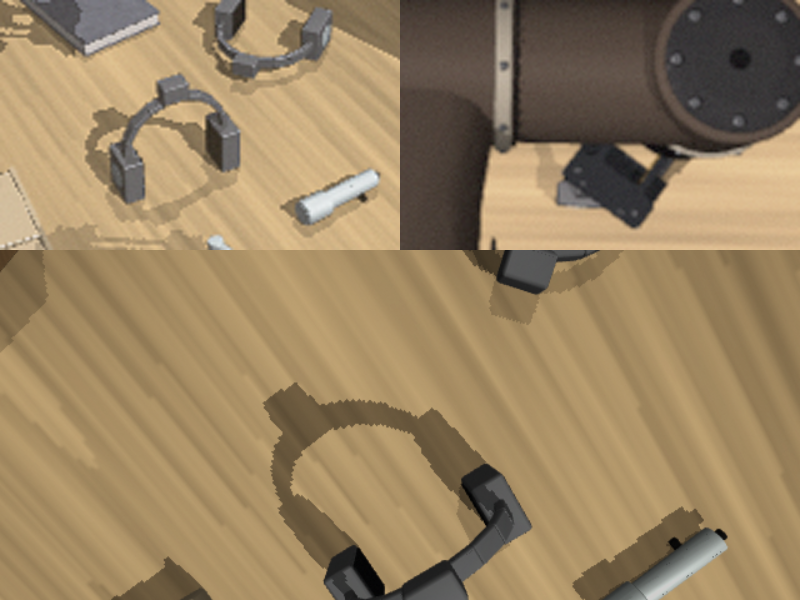

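The scene crop shows the headset standing free on both cups, crown up, at (175,140). In the wrist view its housing is near wrist pixel (348,268). One crop to fix the housing before regripping.

```bash
python3 - <<'E'
from h import *
d=load('w3');print(proj(d,[.536,-.145,.146]))
cv2.imwrite('pics/w3c.png',cv2.resize(d['f'][160:320,240:440],None,fx=3.5,fy=3.5,interpolation=cv2.INTER_CUBIC)[:,:,::-1])
E
```

```text
[342.36269512 272.87915408]
```

View pics/w3c.png

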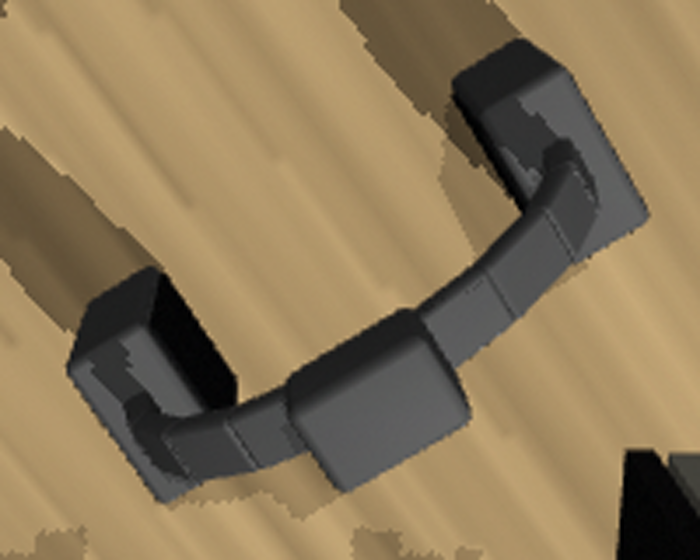

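```bash
python3 - <<'E'
from h import *
d=load('w3')
f=lambda x,y,z:ray(d,(x+.5)/3.5-.5+240,(y+.5)/3.5-.5+160,z)
h=np.array([f(x,y,.146) for x,y in[(290,407),(425,332),(470,415),(347,490)]])
print(h.mean(0).round(4),np.linalg.norm(h-np.roll(h,-1,0),axis=1).round(4))
e=(h[2]+h[1]-h[0]-h[3]);print('y axis ang',np.degrees(np.arctan2(e[1],e[0])))
a,b=f(573,75,.06),f(648,213,.06);c,g=f(70,370,.06),f(165,500,.06)
print('cups',a,b,c,g,((a+b+c+g)/4).round(4))
v=b-a;print(np.degrees(np.arctan2(v[1],v[0])));v=(a+b-c-g);print(np.degrees(np.arctan2(v[1],v[0])))
t=load('top0');b1,b2=ray(t,182,236,.142),ray(t,258,217,.142);print('bar',(b1+b2)/2,np.degrees(np.arctan2(*(b1-b2)[:2][::-1])))
E
```

```text
[ 0.534  -0.1393  0.146 ] [0.0326 0.0211 0.031  0.0228]
y axis ang 176.7038296791735
cups [ 0.4556133  -0.15441756  0.06      ] [ 0.4589317  -0.11189808  0.06      ] [ 0.60967921 -0.16599614  0.06      ] [ 0.61182001 -0.11981014  0.06      ] [ 0.534 -0.138  0.06 ]
85.53743703680253
176.366773299459
bar [0.59013972 0.21034603 0.142     ] 105.58289326415118
```

>>> carry_out:
  commands: [-0.05, 0.17, 0, -1, -1, 0, 0.2, 0, -1, -1, 0, 0.2, 0, -1, -1, 0, 0.2, 0, -1, -1, 0, 0.2, 0, -1, -1, 0, 0.2, 0, -1, -1, 0, 0, 0, -1, -1, 0, 0, 0, -1, -1]

```text
time_s: 8.2
tcp_pos: [0.5342, -0.1386, 0.2946]
eef_rot: [-180.0, 0.0, -157.3]
contact_force: [-0.6, 0.3, -0.3]
gripper_width: 0.0876
```

>>> carry_out:
  commands: [0, 0, 0, -1, -1, 0, 0, 0, -1, -1, 0, 0, -0.3, -1, -1, 0, 0, -0.8, -1, -1, 0, 0, -0.8, -1, -1, 0, 0, -0.8, -1, -1, 0, 0, -0.7, -0.57, -1, 0, 0, -0.26, 0, -1]

```text
time_s: 9.0
tcp_pos: [0.5326, -0.1388, 0.1455]
eef_rot: [-180.0, -0.2, 176.5]
contact_force: [-0.1, -0.0, 0.4]
gripper_width: 0.0874
```

>>> carry_out:
  commands: [0, 0, 0, 0, -1]

```text
time_s: 9.1
tcp_pos: [0.5335, -0.1389, 0.147]
eef_rot: [-180.0, -0.2, 176.6]
contact_force: [0.9, 0.1, 1.0]
gripper_width: 0.0874
```

>>> carry_out:
  commands: [0, 0, 0, 0, 1, 0, 0, 0, 0, 1, 0, 0, 0, 0, 1, 0, 0, 0, 0, 1, 0, 0, 0, 0, 1, 0, 0, 0, 0, 1, 0, 0, 0, 0, 1, 0, 0, 0, 0, 1]

```text
time_s: 9.9
tcp_pos: [0.5342, -0.1389, 0.1481]
eef_rot: [180.0, -0.0, 176.4]
contact_force: [0.0, 0.4, -0.3]
gripper_width: 0.0292
```

>>> carry_out:
  commands: [0, 0, 0, 0, 1, 0, 0, 0, 0, 1, 0, 0, 0, 0, 1, 0, 0, 0, 0, 1, 0, 0, 0, 0, 1]
  grip_force: 20

```text
time_s: 10.4
tcp_pos: [0.5342, -0.1388, 0.1481]
eef_rot: [180.0, -0.0, 176.4]
contact_force: [-0.2, 0.3, -0.7]
gripper_width: 0.0241
```

>>> carry_out:
  commands: [0, 0, 0.5, 0, 1, 0, 0, 0.9, 0, 1, 0, 0, 0.9, 0, 1, 0, 0, 0.9, 0, 1, 0, 0, 0.9, 0, 1, 0, 0, 0.75, 0, 1]

```text
time_s: 11.0
tcp_pos: [0.5341, -0.1389, 0.3442]
eef_rot: [180.0, 0.1, 176.4]
contact_force: [0.6, 0.4, -1.1]
gripper_width: 0.0241
```

>>> carry_out:
  commands: [0.14, 0.5, 0, 0.6, 1, 0.14, 0.8, 0, 0.6, 1, 0.14, 0.8, 0, 0.6, 1, 0.14, 0.8, 0, 0.6, 1, 0.14, 0.8, 0, 0.6, 1, 0.14, 0.8, 0, 0.6, 1, 0.14, 0.8, 0, 0.6, 1, 0.14, 0.8, 0, 0.6, 1]

```text
time_s: 11.8
tcp_pos: [0.5788, 0.1065, 0.3419]
eef_rot: [180.0, -0.0, -164.3]
contact_force: [0.6, -0.7, -1.4]
gripper_width: 0.0235
```

>>> carry_out:
  commands: [0.14, 0.8, 0, 0, 1, 0.14, 0.8, 0, 0, 1, 0, 0.7, 0, 0, 1, 0, 0.32, 0, 0, 1, 0, 0, 0, 0, 1, 0, 0, 0, 0, 1]

```text
time_s: 12.4
tcp_pos: [0.59, 0.2096, 0.3419]
eef_rot: [-180.0, -0.0, -164.3]
contact_force: [-0.5, -0.8, -0.8]
gripper_width: 0.0238
```

```bash
python3 - <<'E'
from h import *
d=load('scene0')
for u,v in[(326,268),(388,309)]:print(ray(d,u,v,.139).round(3))
d=cap('scene','s4');s=telemetry.get_state();print(s['tcp_pos'],s['eef_rot'],s['gripper_width'])
w=cap('wrist','w4')
cv2.imwrite('pics/m4.png',np.hstack([cv2.resize(d['f'][120:400,220:480],None,fx=1.6,fy=1.6),cv2.resize(w['f'],(384,288))[:,:].repeat(1,0) if 0 else cv2.resize(w['f'],(384,448))])[:,:,::-1])
E
```

```text
[0.622 0.118 0.139]
[0.562 0.306 0.139]
[0.59006373 0.20924196 0.34209088] [-1.79988473e+02 -2.19541085e-02 -1.64381218e+02] 0.023439812238737014
```

View pics/m4.png

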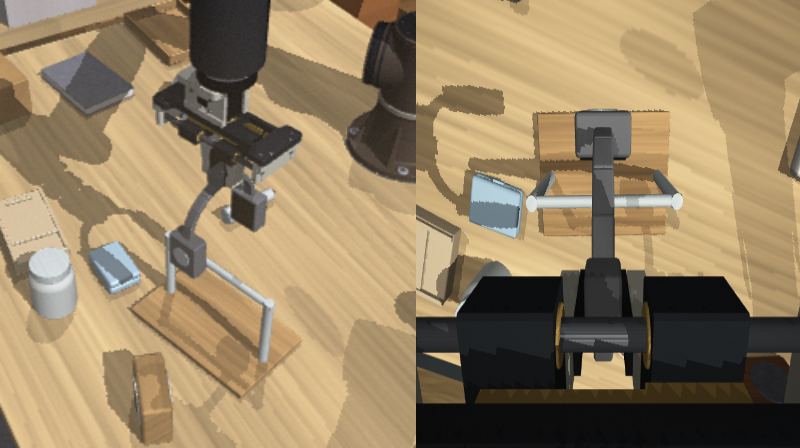

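The headset is over the bar, square to it and midway between the posts. The top and scene views put the bar's middle within 2 mm of each other, so I lower it.

>>> carry_out:
  commands: [0.03, 0.03, -0.5, 0, 1, 0, 0, -0.7, 0, 1, 0, 0, -0.7, 0, 1, 0, 0, -0.7, 0, 1, 0, 0, -0.7, 0, 1, 0, 0, -0.5, 0, 1, 0, 0, -0.2, 0, 1, 0, 0, 0, 0, 1]

```text
time_s: 13.3
tcp_pos: [0.5912, 0.2101, 0.1815]
eef_rot: [-180.0, -0.1, -164.4]
contact_force: [0.8, -0.6, -1.5]
gripper_width: 0.0238
```

>>> carry_out:
  commands: [0, 0, -0.05, 0, 1, 0, 0, -0.05, 0, 1, 0, 0, 0, 0, 1]

```text
time_s: 13.6
tcp_pos: [0.5917, 0.2113, 0.1789]
eef_rot: [180.0, 0.1, -164.4]
contact_force: [-0.4, -0.5, -1.7]
gripper_width: 0.0237
```

>>> carry_out:
  commands: [0, 0, -0.04, 0, 1, 0, 0, -0.04, 0, 1, 0, 0, 0, 0, 1]

```text
time_s: 13.9
tcp_pos: [0.5915, 0.2113, 0.1751]
eef_rot: [180.0, 0.0, -164.4]
contact_force: [0.0, 0.1, -1.2]
gripper_width: 0.0239
```

>>> carry_out:
  commands: [0, 0, -0.04, 0, 1, 0, 0, 0, 0, 1]

```text
time_s: 14.1
tcp_pos: [0.5916, 0.2113, 0.1749]
eef_rot: [-180.0, 0.1, -164.3]
contact_force: [-3.7, 0.4, 8.4]
gripper_width: 0.0242
```

Contact came at TCP z 0.175, as predicted. I ease off slightly and release.

>>> carry_out:
  commands: [0, 0, 0.03, 0, 1, 0, 0, 0, 0, 1, 0, 0, 0, 0, 1]
  grip_force: 4

```text
time_s: 14.4
tcp_pos: [0.5916, 0.2113, 0.1749]
eef_rot: [180.0, 0.0, -164.4]
contact_force: [-1.2, 0.3, 3.4]
gripper_width: 0.0239
```

>>> carry_out:
  commands: [0, 0, 0, 0, 0.2, 0, 0, 0, 0, 0.2, 0, 0, 0, 0, 0, 0, 0, 0, 0, 0, 0, 0, 0, 0, -0.3, 0, 0, 0, 0, -0.3, 0, 0, 0.3, 0, -0.3, 0, 0, 0.8, 0, -0.3]

```text
time_s: 15.2
tcp_pos: [0.59, 0.2104, 0.2167]
eef_rot: [-179.9, -0.3, -164.4]
contact_force: [-0.3, -0.3, 0.9]
gripper_width: 0.0565
```

>>> carry_out:
  commands: [0, 0, 0.8, 0, -0.3, 0, 0, 0.8, 0, -0.3, 0, -0.8, 0.5, 0, -0.3, 0, -0.8, 0, 0, -0.3, 0, -0.8, 0, 0, -0.3, 0, -0.8, 0, 0, -0.3, 0, 0, 0, 0, -0.3, 0, 0, 0, 0, -0.3]

```text
time_s: 16.0
tcp_pos: [0.5915, 0.0824, 0.3037]
eef_rot: [180.0, 0.1, -164.4]
contact_force: [1.2, -0.1, -0.5]
gripper_width: 0.0569
```

```bash
python3 - <<'E'
from h import *
d=cap('scene','s5');t=cap('top','t5');s=telemetry.get_state();print(s['time_s'],s['tcp_pos'],s['contact_force'])
cv2.imwrite('pics/m5.png',np.hstack([cv2.resize(d['f'][200:400,220:450],(400,348)),cv2.resize(t['f'][160:290,150:310],(400,348),interpolation=cv2.INTER_CUBIC)])[:,:,::-1])
e=cap('scene');print('motion',cv2.absdiff(d['f'],e['f'])[200:400,220:450].max())
E
```

```text
16.1 [0.59154752 0.08352936 0.30314289] [-0.04830031 -0.31660753  1.09491118]
motion 89
```

View pics/m5.png

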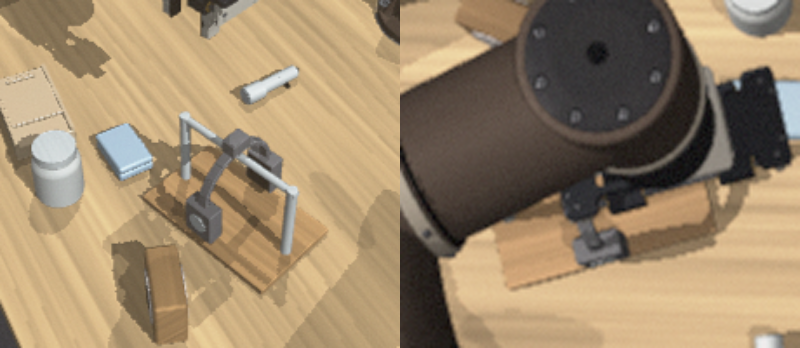

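The headset hangs over the bar between the posts, with one cup on each side. It may still be swinging slightly, so I wait and check.

>>> carry_out:
  commands: [0, 0, 0, 0, -0.3, 0, 0, 0, 0, -0.3, 0, 0, 0, 0, -0.3, 0, 0, 0, 0, -0.3, 0, 0, 0, 0, -0.3, 0, 0, 0, 0, -0.3, 0, 0, 0, 0, -0.3, 0, 0, 0, 0, -0.3]

```text
time_s: 16.95
tcp_pos: [0.5914, 0.0831, 0.3026]
eef_rot: [180.0, -0.0, -164.4]
contact_force: [0.7, -0.2, 0.2]
gripper_width: 0.0569
```

>>> carry_out:
  commands: [0, 0, 0, 0, -0.3, 0, 0, 0, 0, -0.3, 0, 0, 0, 0, -0.3, 0, 0, 0, 0, -0.3, 0, 0, 0, 0, -0.3, 0, 0, 0, 0, -0.3, 0, 0, 0, 0, -0.3, 0, 0, 0, 0, -0.3]

```text
time_s: 17.75
tcp_pos: [0.5914, 0.0832, 0.3026]
eef_rot: [180.0, 0.0, -164.4]
contact_force: [0.7, -1.1, 0.1]
gripper_width: 0.057
```

```bash
python3 - <<'E'
from h import *
F=[cap('scene')['f'] for _ in range(5)]
box=lambda f:f[270:345,320:390]; o=lambda f:f[340:440,300:400]
for k in range(1,5):
    D=cv2.absdiff(box(F[0]),box(F[k]));E=cv2.absdiff(o(F[0]),o(F[k]))
    print(D.max(),(D.max(2)>25).sum(),'ref',E.max(),(E.max(2)>25).sum())
cv2.imwrite('pics/m6.png',cv2.resize(F[-1][240:360,290:430],None,fx=5,fy=5,interpolation=cv2.INTER_CUBIC)[:,:,::-1])
E
```

```text
10 0 ref 9 0
10 0 ref 9 0
9 0 ref 11 0
11 0 ref 10 0
```

View pics/m6.png

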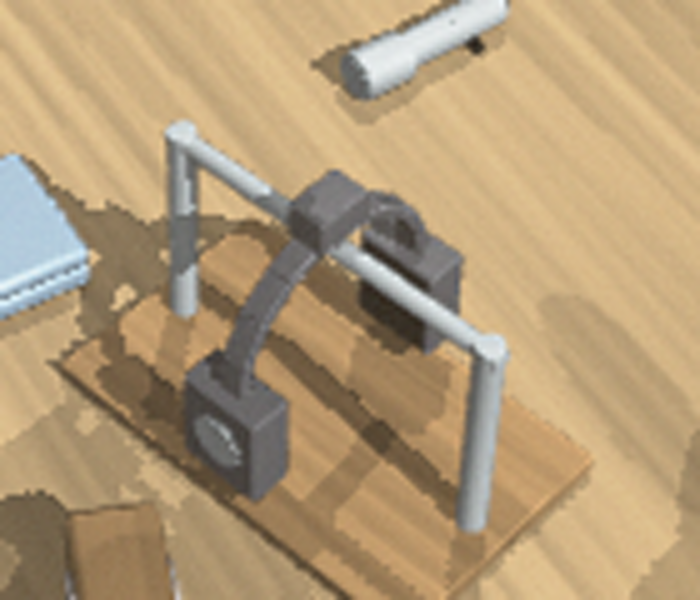

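```bash
python3 - <<'E'
from h import *
d=load('s5');a=np.radians(15.6);y=np.array([np.cos(a),np.sin(a),0]);m=np.array([.5915,.2113,0])
for n,p in[('Htop',m+[0,0,.173]),('cup+',m+.078*y+[0,0,.057]),('cup-',m-.052*y+[0,0,.057])]:
    u=proj(d,p);print(n,((u-[290,240])*5).round())
E
```

```text
Htop [331. 188.]
cup+ [216. 434.]
cup- [392. 291.]
```

The predicted level pose matches the picture within about 2 px: housing (333,190), outer cup disc (217,440), far cup face (393,300). It is at rest, so I hand in.

```bash
python3 -c "
from h import *
print(r.close_job())"
```

```text
the job is handed in; nothing more can be done
None
```

The headset is hanging from its crown on the rail bar, with one cup on each side and the gripper clear of it. I handed the job in at about 18 s of the 61 s allowed; the system gave no verdict.

**What I did:**
- I lightly gripped the crown housing of the left-most headset and raised it in an arc, so it pivoted upright onto its cups.
- I let go and backed off. It stood untouched for more than a second.
- I gripped the housing again across its thickness, carried it over the bar, and lowered it until it touched. Contact peaked at about 8 N, so I eased off before releasing.

**Last checks:**
- **Standing:** the housing and the midpoint of the cups lined up within about 1–2 mm, so it stood upright.
- **Hanging:** it matched the predicted level pose to within about 2 camera pixels.
- **At rest:** the first check, right after I let go, showed picture changes, possibly swinging. About 1.7 s later, five frames in a row showed only noise.
- **Other things:** nothing looked moved in the pictures, but I did not measure each one.

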